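# Unlock the blank jig and close its stop on the bamboo blank

## Task

On the bamboo jig, pull the red spring plunger up and twist it clockwise into its rest notch so that it stays retracted by itself when you let go. Then slide the green stop along to push the bamboo blank home against the steel end fence, pressing it lightly home for a moment so that no gap is left at either end, and leave everything there. Feel your way: do not pull or twist the plunger hard against its stops, never ram the blank, and leave the other things on the bench alone.

Things in the scene. Friction and masses are not known exactly. Their poses are not given: they have to be found in the camera images.
- jig: The jig, fixed to the bench: a wooden board 140 x 370 mm, 20 mm thick, long along its y. Origin: under the board, on the line of the channel; z up. Along its y, from -y to +y: steel end fence, bamboo blank in a channel between two 10 mm high aluminium rails (34 mm apart), green sliding stop, steel bracket (top 50 mm up) with the red plunger at y = +110 mm.
- knob_grip (a point): Middle of the red grip of the plunger, an upright bar 46 mm long (this point's x axis), 14 mm thick (its y axis: pinch it along this) and 30 mm tall, 110 mm above the bench when the plunger is down; z up. The notched brass sleeve under it has a radius of 18 mm and is up to 86 mm above the bench at its tallest.
- plunger (a joint): Lift of the plunger in m: 0 down (its bolt locks the sliding stop, entering 3.5 mm), growing upward. The spring pulls down with 5 N at 0 plus 0.25 N per mm (moving adds 0.06 N per mm/s). The pin clears its deep slot at a lift of 7.5 to 21.5 mm, not measured (screw set). 1.5 mm above that a rubber washer stops it, adding about 15 N per mm; over 15 N on any stop harms it.
- knob (a joint): Turn of the red grip in rad, growing clockwise seen from above: 0 with the cross pin in its deep slot (about 0.06 rad of play); rest notch at 1.31, 2.5 mm lower than the rim the pin slides over. A wall 5 mm taller than that rim stops the pin about 0.07 rad past the notch's middle, and another stops it turning anticlockwise.
- tee: The rigid turning part: red grip, steel stem, cross pin (5 mm thick, 38 mm long, along its x, 62 mm above the bench when down) and bolt nose. Its origin is at the pin, on the stem's axis; z up.
- stop_grip (a point): Grip point of the green sliding stop: in its upright wooden handle, 40 mm along this point's x, 16 mm thick along y (pinch it along y), top 17 mm above this point, the stop's flat top 27 mm below it.
- stop_face (a point): Middle of the flat front face of the sliding stop (faces the jig's -y), 27 mm above the bench, on the channel's line.
- carriage (a joint): Travel of the sliding stop in m: 0 at the start (bolted), grows towards the fence (the jig's -y), at most 0.05. It drags with about 3 N and stays where it is left.
- blank: Loose bamboo blank, 28 mm wide (x), 110 mm long (y, ends at +-55 mm), 14 mm thick, lying in the channel between fence and stop with gaps at both ends. Origin: centre of its underside. 40 to 70 g. Over 25 N on its ends dents it.
- fence: Steel end fence, 30 mm wide, 26 mm tall, rigid. Origin: bottom of the face that meets the blank, which looks along +y. Screw adjusted along the channel by +-8 mm.
- spare: Bystander: darker loose blank 24 x 100 x 12 mm lying on the back ledge of the jig's board. Origin: centre of its underside.
- mug_a: Bystander: clear glass mug, radius 38, height 100 mm, handle at its +y. Origin: centre of its underside.
- mug_b: Bystander: green glass mug, radius 38, height 100 mm, handle at its +y. Origin: centre of its underside.
- flat_brush: Bystander: flat brush with a wooden handle lying on the bench.
- awl: Bystander: awl with a round wooden handle and a steel shank lying on the bench.
- brush_block: Bystander: brown bristle block 70 x 130 x 42 mm. Origin: centre of its underside.
Not all that is in view belongs to the job. Leave any black look-alike of the blank alone.

How it is judged (in metres and radians):
On the way, in this order (a step that is already met when the one before it is completed fails the run):
1. the plunger rests in its notch by itself, let go of (value of joint plunger above 0.0035 m and value of joint knob between 1.18 and 1.46 rad and contact force between the fingers and tee below 0.1 N), for 0.3 s.
2. the stop presses the blank against the fence with at least 1 N (contact force between blank and fence above 1 N), for 0.1 s.
At the end, for the whole second after the job is handed in: The plunger stands retracted in its rest notch (lift over 3.5 mm, turn 1.18 to 1.46 rad) with nothing holding it; the blank lies flat in the channel within 2 mm of the fence and the sliding stop is within 2.5 mm of closing the whole gap; all at rest (value of joint plunger above 0.0035 m and value of joint knob between 1.18 and 1.46 rad and y of blank in the frame of fence below 0.057 m and y of stop_face in the frame of fence below 0.1125 m and z of blank in the frame of jig below 0.023 m and linear speed of blank below 0.01 m/s and velocity of joint each of carriage, plunger below 0.005 m/s); the robot touches nothing.
It fails at once if the plunger is pulled, twisted or side-loaded against its stops with more than 18 N (contact force between tee and jig above 18 N).
It fails at once if the blank is pressed against the fence with more than 25 N (contact force between blank and fence above 25 N).
It fails at once if another thing on the bench is moved by more than 20 mm (distance of any of spare, mug_a, mug_b, flat_brush, awl, brush_block from where it was at the start of the episode above 0.02 m).
It also fails if it takes over 72 s, if anything falls off the work surface, if the arm or the gripper's body presses on something with over 40 N, if the wrist force passes 120 N, or if a joint passes its speed limit or range.

## Robot

A 6-joint arm with a two-finger parallel gripper is mounted at the origin on the work surface. World frame = base frame: x ahead of the robot, y to its left, z up, the work surface at z = 0. Lengths are in m, angles in degrees, forces in N, time in s.
With the tool pointing down it reaches from about 0.375 to 0.75 m from the base axis. Payload 9 kg.
Tool frame: the origin (TCP) lies where the fingers leave the gripper's body, on its centre line; the fingertips stand 73 mm ahead of it and the grasp point (between the pads) lies 54 mm ahead of it (robot.tip_reach is the distance from the TCP to the fingertips, in m); z points along the fingers, y is the direction in which the jaws open and shut (so a half turn about z gives the same grasp; the last joint's range is limited). The gripper opens to 85 mm and grips with 20 to 120 N. Pads are 22 mm wide; open, the fingers measure 114 mm over their backs; the gripper's body (76 mm by 85 mm) begins 54 mm behind the grasp point. The pads swing forward as they close: fully open they stand 13 mm farther back than shut.
Start: joints at [-82.489, 5.964, 5.575, 89.605, 0, 77.527], TCP at [0.205, -0.564, 0.304] pointing down, gripper open.
Joint ranges: [-171.21, 171.21], [-48.23, 106.86], [-62.78, 66.21], [-105.2, 120.99], [-86.42, 89.51], [-180, 180]. Speed limits (degrees/s): [127.2, 127.2, 147.25, 180, 180, 180].

## Interface

Orientations are given as [roll, pitch, yaw] about the fixed x, y, z axes, in that order (R = Rz(yaw) Ry(pitch) Rx(roll)).
In Python, from plant import robot gives the robot as it stands. Calls block until the motion is done:
- robot.move_pose(position, orientation): joint-space move of the TCP to a pose.
- robot.line_to(position, vel=0.15, rotation=None, guard=None): straight line of the TCP; rotation=None keeps the orientation; vel is the mean speed in m/s. With guard (N) it stops when the force on the tool has changed by that much, and returns True; else False.
- robot.goto_joints(angles): joint-space move.
- robot.set_gripper(opening): finger opening in m; the grip force is fixed at half the most; returns when the fingers have stopped.
- robot.pause(seconds).
- robot.ik(position, orientation): joint angles nearest the present ones, or None.
- robot.observe(): the state.
- robot.grab_frame(name): name is "side" or "top" or "wrist"; returns the picture (420x560x3 uint8, blue, green, red); there is no depth.
- robot.get_calibration(name): a dict with "vertical_fov" (degrees; the focal length in pixels is half the picture's height over the tangent of half this angle, whatever the lens; pixels are square), "cx", "cy" (the principal point, pixels), "rvec" (rotation vector, rad) and "tvec" (3), from world to camera coordinates, as OpenCV has them. Camera axes: x right, y down, z forward; pixel columns grow to the right and rows downward; lengths in m; the calibration is good to about 2 mm. A picture is of the moment at which its call begins: read the wrist's pose just before it. get_calibration takes no time and is no camera call; for the wrist camera it gives the pose at the moment of the call.
A pose or a line that the arm cannot do raises robot.IKError and nothing moves.
- robot.job_done(): hands the job in, once; it reports no verdict.
The state is a dict: "time": time; "q": joint angles; "qvel": joint speeds; "joint_torque": joint torques, N m; "tool_pos": TCP position; "tcp_rot": TCP orientation; "ft_force": force on the tool from outside, world axes, zero at the start; "torque": the same for the moment, N m; "gripper_width": finger opening in m.
Only numpy, scipy, OpenCV 4.12 (cv2) and the standard library are available. Lean on these libraries where they do the work, as an engineer would, in place of code of your own. Each camera call takes 0.05 s, during which the arm holds its last target. There are 200 camera calls.

## Working session

There is one attempt and no reset: what is moved stays moved. The work goes in short steps, each a Python script; the robot and the scene stay as the last script left them, time stands still between calls to the robot, and variables do not carry over. Pictures are saved under pics/ and viewed, about 8 in all and at most 12, crops included, and the job is handed in when it is done.

```bash
mkdir -p pics; ls; python3 - <<'E'
from plant import robot
import cv2
for n in("side","top"):
    cv2.imwrite(f"pics/{n}0.png",robot.grab_frame(n)); print(n,robot.get_calibration(n))
print(robot.get_calibration("wrist"))
o=robot.observe();print(o)
E
```

```text
pics
side {'vertical_fov': 56.370952731255244, 'cx': 283.18717416872494, 'cy': 211.27984670619887, 'rvec': array([ 2.37991577e+00, -2.63090526e-05,  2.73502263e-02]), 'tvec': array([-0.46322615,  0.07183651,  1.33106605])}
top {'vertical_fov': 54.5680659202367, 'cx': 274.7313431642603, 'cy': 213.93327823149022, 'rvec': array([ 2.20796291, -2.15851095,  0.14481111]), 'tvec': array([-0.03845495,  0.46842711,  1.02677892])}
{'vertical_fov': 71.11465472599023, 'cx': 279.3334540630835, 'cy': 209.11446698264945, 'rvec': array([-2.3672975 ,  1.65594337,  0.2484879 ]), 'tvec': array([-0.59928492, -0.0392426 ,  0.38006438])}
{'time': 0.1, 'q': array([-8.24889335e+01,  5.99547859e+00,  5.53336499e+00,  8.96031586e+01,
        1.50542566e-03,  7.75275352e+01]), 'qvel': array([ 0.0104277 ,  0.03198403,  0.10994053,  0.02770896, -0.00524757,
        0.08021614]), 'joint_torque': array([ 4.76009591e-03, -5.58207858e+01,  5.04719567e+01,  1.31187961e-02,
       -3.35218310e-04, -4.66336516e-06]), 'tool_pos': array([ 0.20504719, -0.56367085,  0.30321492]), 'tcp_rot': array([-1.79936593e+02, -1.55667673e-02,  1.99835218e+01]), 'ft_force': array([ 0.09546451, -0.13633337,  0.81894321]), 'torque': array([ 0.00421998,  0.01671628, -0.0032524 ]), 'gripper_width': 0.08516201590688412}
```

View pics/top0.png

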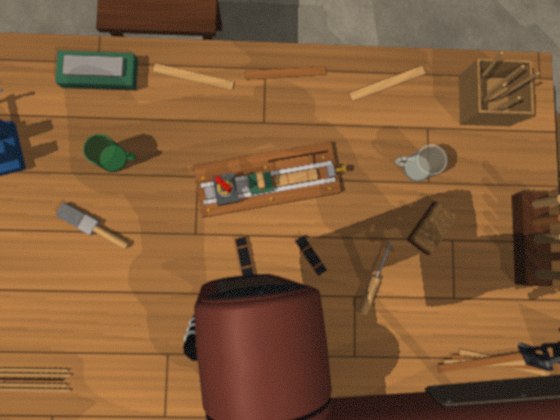

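View pics/side0.png

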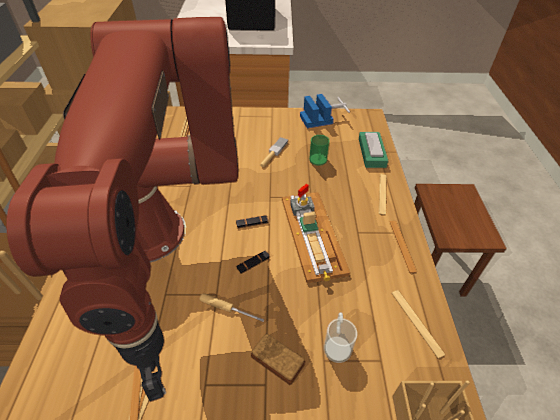

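The top view shows the red grip at (222,184), the green stop with its wooden handle at (260,182), the bamboo blank at (298,177) and the fence screw at (345,169). Possible mix-ups for the blank are the dark spare on the back ledge (~(300,157)), the black look-alikes at (245,257) and (311,255), and the loose strips at (193,76) and (388,83). The red grip and the handle are each unique on the jig; the green box at (97,70) and green mug at (107,153) are not the stop. Next I localise these and take a wrist close-up.

```bash
cat >h.py <<'E'
import numpy as np,cv2
from plant import robot
from scipy.spatial.transform import Rotation as Ro
def cam(n):
    c=robot.get_calibration(n);R=cv2.Rodrigues(np.array(c["rvec"]))[0];t=np.array(c["tvec"]).ravel()
    f=210/np.tan(np.radians(c["vertical_fov"])/2);K=np.array([[f,0,c["cx"]],[0,f,c["cy"]],[0,0,1]])
    return K,R,t
def ray(c,p):
    K,R,t=c;return -R.T@t, R.T@np.linalg.inv(K)@np.array([p[0],p[1],1.])
def onz(c,p,z):
    o,d=ray(c,p);return o+d*(z-o[2])/d[2]
def proj(c,X):
    K,R,t=c;x=K@(R@np.asarray(X)+t);return x[:2]/x[2]
def tri(c1,p1,c2,p2):
    o1,d1=ray(c1,p1);o2,d2=ray(c2,p2)
    s=np.linalg.lstsq(np.c_[d1,-d2],o2-o1,rcond=None)[0]
    a=o1+s[0]*d1;b=o2+s[1]*d2;return (a+b)/2,np.linalg.norm(a-b)
def S():
    o=robot.observe();return o
E
python3 - <<'E'
from h import *
T=cam("top");Sd=cam("side")
for n,p,z in [("red",(222,184),.11),("handle",(260,180),.08),("blank",(298,177),.034),("screw",(345,169),.03),("corners",(195,172),.02),("",(334,144),.02),("",(341,187),.02),("",(203,215),.02)]: print(n,onz(T,p,z).round(4))
im=cv2.imread("pics/top0.png");h=cv2.cvtColor(im,cv2.COLOR_BGR2HSV)
for n in("top","side"):
    im=cv2.imread(f"pics/{n}0.png");h=cv2.cvtColor(im,cv2.COLOR_BGR2HSV)
    m=((h[...,0]<6)|(h[...,0]>174))&(h[...,1]>190)&(h[...,2]>120)
    k,l,s,c=cv2.connectedComponentsWithStats(m.astype(np.uint8));print(n,[(a.tolist(),b.round(1)) for a,b in zip(s[1:],c[1:]) if a[4]>8])
# wrist camera in tool
o=S();K,R,t=cam("wrist");Rt=Ro.from_euler('xyz',o["tcp_rot"],degrees=True).as_matrix()
print("cam in tool",Rt.T@(-R.T@t-o["tool_pos"]),(R@Rt).round(3),K[0,0])
E
```

```text
red [0.5289 0.1016 0.11  ]
handle [0.5466 0.0119 0.08  ]
blank [ 0.5657 -0.0857  0.034 ]
screw [ 0.591  -0.2088  0.03  ]
corners [0.5743 0.182  0.02  ]
 [ 0.6598 -0.1812  0.02  ]
 [ 0.5449 -0.2004  0.02  ]
 [0.4624 0.1569 0.02  ]
top [([215, 176, 16, 15, 89], array([222.1, 183. ]))]
side [([298, 184, 11, 13, 74], array([302.9, 189.9]))]
cam in tool [ 0.0740598  -0.00028143 -0.07108199] [[ 0.001  1.    -0.   ]
 [-0.956  0.001 -0.292]
 [-0.292  0.     0.956]] 293.78692475507194
```

```bash
python3 - <<'E'
from h import *
import pickle
y=13.;ex=np.array([np.cos(np.radians(y)),np.sin(np.radians(y))])
D={}
for k,p in {"A":(.53,.09),"B":(.573,-.11)}.items():
    xy=np.array(p)-.055*ex
    robot.move_pose([*xy,.27],[180,0,y]);robot.pause(.3)
    D[k]=cam("wrist");im=robot.grab_frame("wrist");cv2.imwrite(f"pics/w{k}.png",im);print(S()["time"],S()["tool_pos"])
pickle.dump(D,open("D.pkl","wb"))
E
```

```text
2.925 [0.47646588 0.07743328 0.27001577]
4.1083 [ 0.51950203 -0.12154173  0.27016674]
```

View pics/wA.png

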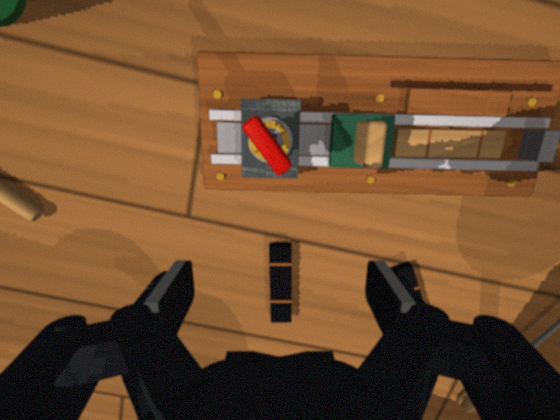

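View pics/wB.png

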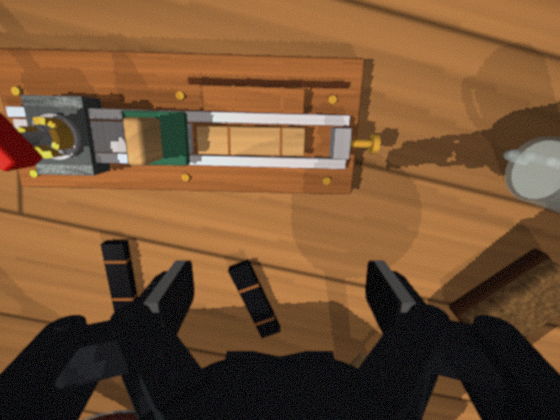

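wA: red grip centre ~(267,145), handle top ~(370,143), blank (395–505, ~143), jig axis near horizontal. wB: blank right end ~(305,141), fence ~(333–352,142), spare on back ledge (~(255,98)), black look-alikes below. Choice confirmed: light bamboo in the channel, red grip, green stop. Now measure.

```bash
python3 - <<'E'
from h import *
import pickle
D=pickle.load(open("D.pkl","rb"))
A=cv2.imread("pics/wA.png");h=cv2.cvtColor(A,cv2.COLOR_BGR2HSV)
m=(((h[...,0]<6)|(h[...,0]>174))&(h[...,1]>200)&(h[...,2]>130)).astype(np.uint8)
k,l,s,c=cv2.connectedComponentsWithStats(m);i=1+np.argmax(s[1:,4])
r=cv2.minAreaRect(np.argwhere(l==i)[:,::-1].astype(np.float32));print("red",r,s[i])
b=cv2.boxPoints(r);P=np.array([onz(D["A"],q,.125) for q in b]);print("red center",P.mean(0))
e=[P[1]-P[0],P[2]-P[1]];e.sort(key=np.linalg.norm);print("sides",[np.linalg.norm(v) for v in e],"yaw long",np.degrees(np.arctan2(e[1][1],e[1][0])))
# screws near: yaw
for k,ps in {"A":[(217,94),(532,102),(220,176),(511,183)],"B":[(15,90),(332,99),(33,174),(326,181)]}.items():
    q=[onz(D[k],p,.022) for p in ps];print(k,np.round(q,4).tolist(),[np.degrees(np.arctan2(*(q[j]-q[j+1])[[1,0]]))-90 for j in(0,2)])
Bm=cv2.imread("pics/wB.png");
big=np.vstack([cv2.resize(A[85:195,190:470],(784,308),interpolation=cv2.INTER_CUBIC),cv2.resize(Bm[85:185,90:370],(784,280),interpolation=cv2.INTER_CUBIC)])
cv2.imwrite("pics/crop1.png",big)
E
```

```text
red ((266.0, 145.50001525878906), (62.84077835083008, 17.08454132080078), 53.67317199707031) [ 243  117   47   58 1040]
red center [0.52843433 0.09906704 0.125     ]
sides [np.float64(0.012026162708651986), np.float64(0.04429582775979925)] yaw long -130.20680275519976
A [[0.5582, 0.1613, 0.022], [0.6233, -0.1536, 0.022], [0.4759, 0.1442, 0.022], [0.5407, -0.1706, 0.022]] [np.float64(11.673678198099083), np.float64(11.637165090747189)]
B [[0.5584, 0.1623, 0.022], [0.6232, -0.1522, 0.022], [0.4744, 0.1455, 0.022], [0.5399, -0.1694, 0.022]] [np.float64(11.629261409728258), np.float64(11.759949154194203)]
```

View pics/crop1.png

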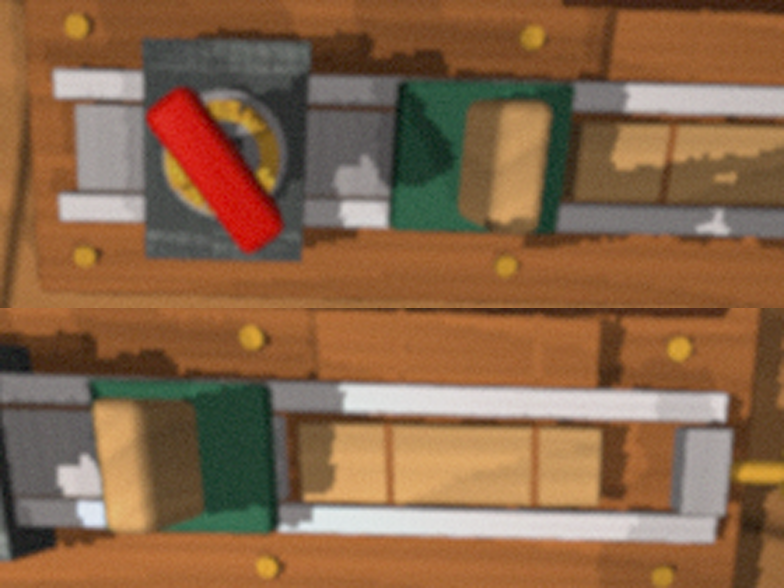

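```bash
cat >>h.py <<'E'
import pickle
def favg(n=6,dt=.02):
    F=[];M=[]
    for _ in range(n):
        robot.pause(dt);o=S();F.append(o["ft_force"]);M.append(o["torque"])
    return np.mean(F,0),np.mean(M,0),o
E
python3 - <<'E'
from h import *
D=pickle.load(open("D.pkl","rb"));T=cam("top");Sd=cam("side")
a=lambda x,y:(x/2.8+190,y/2.8+85)
b=lambda x,y:(x/2.8+90,(y-308)/2.8+85)
H,e=tri(D["A"],a(522,166),D["B"],b(122,464));print("handle top",H,e)
g,e=tri(D["A"],a(570,160),D["B"],b(272,462));print("stop top front edge",g,e)
K=onz(D["A"],(266,145.5),.125);K2,e=tri(D["A"],(266,145.5),T,(222.1,183));print("knob",K,K2,e,tri(D["A"],(266,145.5),Sd,(302.9,189.9)))
yw=np.radians(11.65);ey=np.array([-np.sin(yw),np.cos(yw)])
F=onz(D["B"],b(682,470),.046);E=onz(D["B"],b(601,466),.034);L=onz(D["B"],b(298,460),.034)
for n,p in dict(knob=K,handle=H,stopfront=g,blankR=E,fence=F).items():
    d=p[:2]-K[:2];print(n,"along",(d@ey).round(4),"across",(d@[ey[1],-ey[0]]).round(4),p.round(4))
for p in ([*K[:2],.27],[*K[:2],.16]):
    for y in (-130.2,-205.2): print(robot.ik(p,[180,0,y]))
for y in(11.65,191.65): print(robot.ik([*H[:2],.13],[180,0,y]))
print(favg())
E
```

```text
handle top [0.54734543 0.01035529 0.08976081] 0.0001870635552049438
stop top front edge [ 0.55253906 -0.02043448  0.04507484] 0.0009701020565697967
knob [0.52881507 0.09946452 0.125     ] [0.52873922 0.09971066 0.12496492] 0.0005110115435225219 (array([0.52819049, 0.09968367, 0.11096133]), np.float64(0.0013356523587557546))
knob along 0.0 across 0.0 [0.5288 0.0995 0.125 ]
handle along -0.091 across 0.0002 [0.5473 0.0104 0.0898]
stopfront along -0.1222 across -0.001 [ 0.5525 -0.0204  0.0451]
blankR along -0.2388 across -0.0006 [ 0.5765 -0.1345  0.034 ]
fence along -0.2662 across -0.0004 [ 0.5822 -0.1614  0.046 ]
[ -3.28460612  -5.11837457  -9.08147415  86.03690042   0.
 -53.08460612]
[-3.28460612 -5.11837457 -9.08147415 86.03690042  0.         21.91539388]
[ -3.28460612  -3.45937488 -18.97202982  74.48734506   0.
 -53.08460612]
[ -3.28460612  -3.45937488 -18.97202982  74.48734506   0.
  21.91539388]
[-12.61016822  -0.67444569 -19.43672546  71.23772023   0.
 155.73983178]
[-12.61016822  -0.67444569 -19.43672546  71.23772023   0.
 -24.26016822]
(array([ 0.00680494, -0.11014807,  0.05951892]), array([-0.0116481 , -0.00372859,  0.00502799]), {'time': 4.2083, 'q': array([-2.72639234e+01, -5.92242761e+00, -9.83054514e+00,  8.60853100e+01,
        1.82778800e-03,  1.39693895e+02]), 'qvel': array([-0.32365728,  0.23163439,  0.04854236,  0.03435144,  0.02470402,
       -0.07990406]), 'joint_torque': array([ 1.67074325e-01, -4.53440559e+01,  5.05025876e+01,  8.43605812e-03,
        5.08235869e-03,  3.08313029e-03]), 'tool_pos': array([ 0.51944633, -0.12188668,  0.27007493]), 'tcp_rot': array([ 1.79997142e+02, -6.19449999e-03,  1.30421823e+01]), 'ft_force': array([-0.10278571,  0.92687998, -1.11522305]), 'torque': array([-0.01779202, -0.02376966, -0.04361253]), 'gripper_width': 0.08506160826429641})
```

```bash
python3 - <<'E'
from h import *
K=(.5287,.0996);Y=-130.2
robot.set_gripper(.045)
robot.move_pose([*K,.25],[180,0,Y])
robot.line_to([*K,.167],vel=.08,guard=6);robot.pause(.3)
f0,m0,o=favg(15);print("pre",f0.round(2),m0.round(3),o["tool_pos"],o["tcp_rot"])
np.save("f0.npy",np.r_[f0,m0])
robot.set_gripper(.0);robot.pause(.3)
f,m,o=favg(15);print("grip",(f-f0).round(2),(m-m0).round(3),o["tool_pos"].round(5),o["tcp_rot"].round(2),o["gripper_width"],o["time"])
E
```

```text
pre [ 0.18  0.1  -0.12] [ 0.007 -0.013  0.005] [0.52871257 0.0995992  0.1670221 ] [ 1.79999718e+02  3.56705355e-03 -1.30201612e+02]
grip [ 2.4  -2.99  1.16] [-0.657 -0.59  -0.025] [0.52895 0.09945 0.16721] [-1.7996e+02  1.0000e-02 -1.3021e+02] 0.01295995536472074 10.175
```

```bash
cat >>h.py <<'E'
def mv(p,yaw,vel=.02):
    robot.line_to(list(p),vel=vel,rotation=[180,0,yaw])
E
python3 - <<'E'
from h import *
z0=np.load("f0.npy");f0,m0=z0[:3],z0[3:]
Y=-130.2;c=np.array([.52895,.09943,.1672]);zb=.1672;k=13000.
mv(c,Y);robot.pause(.1)
f,m,o=favg(8);print((f-f0).round(2),(m-m0).round(3),o["tool_pos"].round(5))
for i in range(60):
    c[2]+=.0006;mv(c,Y,.01);f,m,o=favg(5,.015);d=f-f0;lift=o["tool_pos"][2]-zb
    exc=-d[2]-5-250*lift
    print(round(lift*1e3,2),d.round(1),round(exc,1),(m-m0).round(2))
    c[:2]+=np.clip(.3*d[:2]/k,-.0001,.0001)
    if exc>3.5 : print("washer?");break
    if np.hypot(*d[:2])>8: print("lateral");break
print(c,o["tool_pos"],o["time"],o["gripper_width"])
np.save("c.npy",c)
E
```

```text
[ 3.   -3.01  0.42] [-0.642 -0.686 -0.007] [0.52899 0.09942 0.1672 ]
0.04 [ 4.8 -2.4 -4.9] -0.1 [-0.62 -1.16 -0.  ]
0.36 [ 5.4 -2.8 -6.1] 1.0 [-0.6  -1.32 -0.01]
0.92 [ 5.2 -2.3 -6.5] 1.3 [-0.52 -1.25  0.01]
1.39 [ 4.6 -2.  -6.7] 1.4 [-0.49 -1.21 -0.02]
1.98 [ 4.6 -2.  -6.8] 1.3 [-0.48 -1.16 -0.01]
2.86 [ 3.9 -1.4 -7.3] 1.5 [-0.27 -0.94  0.  ]
3.94 [ 1.8 -0.5 -7.2] 1.3 [-0.07 -0.35 -0.02]
4.6 [-0.8  0.2 -7.1] 0.9 [ 0.15  0.11 -0.01]
5.21 [-2.   1.1 -7.6] 1.3 [ 0.33  0.49 -0.06]
5.86 [-3.   1.7 -7.8] 1.4 [ 0.41  0.75 -0.03]
6.5 [-4.2  1.4 -7.8] 1.2 [ 0.45  0.94 -0.03]
7.14 [-4.1  1.6 -7.9] 1.1 [ 0.46  1.   -0.04]
7.79 [-4.3  1.5 -8.1] 1.2 [ 0.4   0.98 -0.03]
8.44 [-3.9  1.3 -8.4] 1.3 [ 0.36  0.87 -0.  ]
9.09 [-2.5  0.9 -9.1] 1.8 [ 0.27  0.7  -0.01]
9.7 [-1.8  0.3 -8.7] 1.2 [ 0.18  0.51 -0.01]
10.3 [-1.4  0.4 -8.7] 1.1 [ 0.09  0.33 -0.  ]
10.88 [-0.7  0.5 -9.1] 1.4 [ 0.04  0.11 -0.02]
11.5 [-0.1 -0.5 -9. ] 1.1 [-0.01 -0.05 -0.02]
11.99 [  1.2  -0.3 -10. ] 2.0 [-0.08 -0.29 -0.02]
12.41 [  2.8  -0.2 -12.8] 4.7 [-0.09 -0.63  0.01]
washer?
[0.52901095 0.09934978 0.1798    ] [0.52897782 0.09933962 0.17961436] 17.6583 0.013312248272334005
```

```bash
cat >tw.py <<'E'
from h import *
import sys
z0=np.load("f0.npy");f0,m0=z0[:3],z0[3:];c=np.load("c.npy");k=13000.
Y=float(sys.argv[1]);Yend=float(sys.argv[2]);c[2]=float(sys.argv[3]);st=float(sys.argv[4])
mv(c,Y,.01)
while True:
    f,m,o=favg(5,.015);d=f-f0;t=m-m0
    print(round(Y,1),"lift",((o["tool_pos"][2]-.1672)*1e3).round(2),d.round(1),t.round(3),round(o["time"],2))
    if abs(t[2])>.15 or np.hypot(*d[:2])>9 or -d[2]>16: print("STOP");break
    if Y<=Yend+1e-6: break
    c[:2]+=np.clip(.4*d[:2]/k,-.00015,.00015)
    Y=max(Y-st,Yend);mv(c,Y,.01)
np.save("c.npy",c)
E
python3 tw.py -130.2 -140.2 .1791 2
```

```text
-130.2 lift 12.03 [  1.1  -1.  -10.7] [-0.092 -0.305 -0.02 ] 17.99
-132.2 lift 11.93 [  1.2  -0.7 -10.1] [-0.099 -0.251 -0.046] 18.32
-134.2 lift 11.91 [  1.1  -0.3 -10.3] [-0.055 -0.199 -0.014] 18.66
-136.2 lift 11.91 [ 0.8 -0.4 -9.5] [-0.022 -0.155 -0.016] 18.99
-138.2 lift 11.88 [  0.7  -0.3 -10. ] [-0.027 -0.117 -0.018] 19.32
-140.2 lift 11.89 [ 0.7 -0.2 -9.6] [ 0.006 -0.111  0.005] 19.66
```

Ten degrees turned with no torque, so the pin is clear of the slot. I'll continue to the notch.

```bash
python3 tw.py -140.2 -205.2 .1791 3
```

```text
-140.2 lift 11.89 [ 0.8 -0.3 -9.7] [ 0.002 -0.088 -0.011] 19.99
-143.2 lift 11.9 [  0.2  -0.3 -10. ] [ 0.035 -0.067 -0.035] 20.32
-146.2 lift 11.89 [  0.4   0.1 -10. ] [ 0.003 -0.041 -0.026] 20.66
-149.2 lift 11.92 [  0.6  -0.4 -10. ] [-0.019 -0.071  0.004] 20.99
-152.2 lift 11.88 [  0.5  -0.1 -10. ] [-0.069 -0.066 -0.028] 21.32
-155.2 lift 11.92 [ 0.6 -0.8 -9.9] [-0.103 -0.073 -0.025] 21.66
-158.2 lift 11.91 [  0.2  -0.6 -10.1] [-0.116 -0.079 -0.027] 21.99
-161.2 lift 11.92 [  0.5  -0.9 -10. ] [-0.135 -0.093  0.003] 22.32
-164.2 lift 11.87 [ 0.8 -0.5 -9.7] [-0.133 -0.097 -0.02 ] 22.66
-167.2 lift 11.9 [ 0.4 -0.7 -9.3] [-0.166 -0.115 -0.027] 22.99
-170.2 lift 11.9 [ 0.5 -0.9 -9.6] [-0.175 -0.081  0.009] 23.32
-173.2 lift 11.88 [ 0.4 -1.1 -9.9] [-0.208 -0.129 -0.031] 23.66
-176.2 lift 11.89 [  0.2  -0.8 -10. ] [-0.186 -0.088 -0.009] 23.99
-179.2 lift 11.9 [  0.3  -1.  -10. ] [-0.187 -0.102 -0.035] 24.32
-182.2 lift 11.91 [ 0.7 -1.3 -9.8] [-0.187 -0.111 -0.038] 24.66
-185.2 lift 11.88 [ 0.7 -1.2 -9.9] [-0.154 -0.088 -0.018] 24.99
-188.2 lift 11.87 [-0.1 -0.9 -9.6] [-0.148 -0.051 -0.01 ] 25.32
-191.2 lift 11.87 [ -0.1  -1.  -10.1] [-0.111 -0.047 -0.019] 25.66
-194.2 lift 11.89 [ 0.1 -0.6 -9.7] [-0.095 -0.051 -0.008] 25.99
-197.2 lift 11.87 [ 0.2 -0.9 -9.5] [-0.098 -0.035 -0.006] 26.32
-200.2 lift 11.85 [ 0.5 -0.5 -9.7] [-0.097 -0.001  0.006] 26.66
-203.2 lift 11.88 [  0.   -0.8 -10. ] [-0.121  0.007 -0.019] 26.99
-205.2 lift 11.89 [-0.6 -0.4 -9.6] [-0.094  0.038 -0.026] 27.32
```

```bash
python3 - <<'E'
from h import *
z0=np.load("f0.npy");f0,m0=z0[:3],z0[3:];c=np.load("c.npy");k=13000.;Y=-205.2
for i in range(16):
    c[2]-=.0004;mv(c,Y,.01);f,m,o=favg(4,.015);d=f-f0
    print(round((o["tool_pos"][2]-.1672)*1e3,2),d.round(1),(m-m0).round(2))
    c[:2]+=np.clip(.3*d[:2]/k,-.0001,.0001)
    if d[2]>-1.5: break
print(o["time"],c);np.save("c.npy",c)
E
```

```text
11.57 [-0.5 -1.1 -9.1] [-0.09  0.1   0.02]
11.1 [-0.6 -0.8 -9. ] [-0.05  0.14  0.02]
10.71 [-0.4 -0.5 -8.7] [0.02 0.13 0.03]
10.32 [-0.6 -0.3 -8.6] [0.04 0.11 0.01]
9.93 [-0.4  0.6 -9. ] [0.14 0.05 0.03]
9.54 [-0.2  0.3 -8.4] [0.15 0.05 0.02]
9.09 [-0.4  0.3 -8.8] [ 0.12  0.03 -0.  ]
8.72 [-0.1  0.2 -8.5] [0.17 0.   0.03]
8.29 [-0.2  0.  -8.6] [ 0.14 -0.05  0.02]
7.91 [ 0.1  0.4 -7.9] [ 0.14 -0.07  0.  ]
7.55 [ 0.2  0.2 -7.4] [ 0.13 -0.01  0.02]
7.38 [-1.7 -0.2 -3.2] [ 0.09  0.36 -0.01]
7.2 [-3.5 -0.   3. ] [0.05 0.79 0.  ]
31.4417 [0.52923088 0.09876589 0.1739    ]
```

Seated in the notch at about 7.4 mm, well below the rim at about 10.6. Now let go, retreat and look.

```bash
python3 - <<'E'
from h import *
c=np.load("c.npy");c[2]+=.0003;mv(c,-205.2,.01);robot.pause(.1)
robot.set_gripper(.045);robot.pause(.1)
robot.line_to([c[0],c[1],.235],vel=.1)
y=11.65+180;ex=np.array([np.cos(np.radians(y)),np.sin(np.radians(y))])
xy=np.array([.5287,.0995])-.055*ex
robot.move_pose([*xy,.27],[180,0,y]);robot.pause(.3)
C=cam("wrist");im=robot.grab_frame("wrist");pickle.dump(C,open("C.pkl","wb"));cv2.imwrite("pics/wC.png",im);print(S()["time"])
h=cv2.cvtColor(im,cv2.COLOR_BGR2HSV)
m=(((h[...,0]<6)|(h[...,0]>174))&(h[...,1]>200)&(h[...,2]>130)).astype(np.uint8)
k,l,s,_=cv2.connectedComponentsWithStats(m);i=1+np.argmax(s[1:,4])
r=cv2.minAreaRect(np.argwhere(l==i)[:,::-1].astype(np.float32));print(r,s[i])
P=np.array([onz(C,q,.132) for q in cv2.boxPoints(r)]);print(P.mean(0))
e=[P[1]-P[0],P[2]-P[1]];e.sort(key=np.linalg.norm);print([np.linalg.norm(v) for v in e],np.degrees(np.arctan2(e[1][1],e[1][0])))
E
```

```text
34.05
((278.6050109863281, 148.07720947265625), (18.64845085144043, 64.23881530761719), 36.32682418823242) [ 255  119   49   59 1151]
[0.52809259 0.09882406 0.132     ]
[np.float64(0.012644737552434487), np.float64(0.04423660226184616)] 154.4223538592988
```

View pics/wC.png

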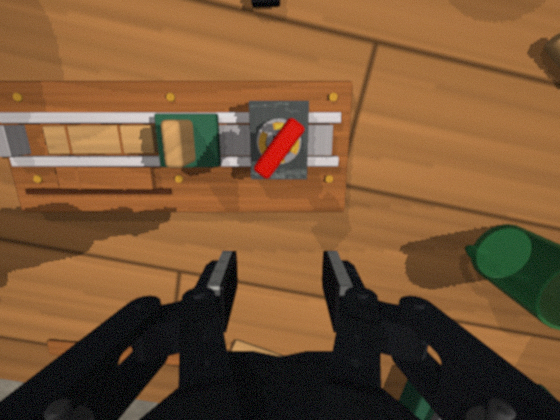

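The picture shows the red grip at (279,148), standing turned by 75.4° (1.316 rad) on its own, with the stop handle at (180,143). Now the stop.

```bash
python3 - <<'E'
from h import *
y=191.65;yw=np.radians(11.65);ey=np.array([-np.sin(yw),np.cos(yw),0])
p=np.array([.5473,.0104,.130])
robot.move_pose([*p[:2],.2],[180,0,y])
print(robot.line_to(list(p),vel=.08,guard=6));robot.pause(.2)
f0,_,o=favg(12);print(f0.round(2))
robot.set_gripper(0);robot.pause(.2)
f,_,o=favg(8);print("grip",((f-f0)@ey).round(2),(f-f0).round(2),o["tool_pos"],o["gripper_width"])
s0=o["tool_pos"]@ey
g=robot.line_to(list(p-.024*ey),vel=.02);f,_,o=favg(5,.015);print("at",s0-o["tool_pos"]@ey,((f-f0)@ey).round(2),(f-f0).round(2),o["time"])
np.save("p.npy",np.r_[p-.024*ey,f0,s0])
E
```

```text
False
[ 0.09 -0.22 -0.13]
grip 1.04 [-2.24  0.6   3.73] [0.54731347 0.01042141 0.13014556] 0.015349733382543909
at 0.023832371346175996 3.0 [-2.56  2.54  5.1 ] 38.1833
```

```bash
python3 - <<'E'
from h import *
yw=np.radians(11.65);ey=np.array([-np.sin(yw),np.cos(yw),0])
a=np.load("p.npy");p,f0,s0=a[:3],a[3:6],a[6]
for i in range(60):
    p=p-.0004*ey;robot.line_to(list(p),vel=.01);f,_,o=favg(4,.015);F=(f-f0)@ey
    t=s0-o["tool_pos"]@ey
    if t>.031: print((t*1e3).round(2),F.round(1),(f-f0).round(1))
    if F>8 or t>.042: break
robot.pause(.3);f,_,o=favg(6);print("hold",((f-f0)@ey).round(2),o["time"])
np.save("p.npy",np.r_[p,f0,s0])
E
```

```text
31.34 3.1 [-2.7  2.6  5.5]
31.76 3.5 [-3.1  3.   5.1]
32.15 3.1 [-3.   2.6  5.5]
32.56 2.9 [-2.4  2.4  5.5]
32.92 3.3 [-2.8  2.8  5.3]
33.33 3.0 [-2.5  2.5  5.3]
33.74 2.9 [-2.4  2.5  5.5]
34.16 3.2 [-2.8  2.7  5.5]
34.54 2.7 [-2.9  2.2  6.1]
34.94 3.3 [-2.8  2.8  6. ]
35.33 3.3 [-2.4  2.9  5.3]
35.58 4.6 [-3.   4.   5.9]
35.63 6.6 [-3.2  6.1  6.7]
35.69 8.1 [-3.6  7.6  6.8]
hold 8.44 48.7167
```

Contact came at 35.6 mm (expected about 34–35), and I held roughly 5 N net on the blank. Next: relax, release, retreat and check.

```bash
python3 - <<'E'
from h import *
yw=np.radians(11.65);ey=np.array([-np.sin(yw),np.cos(yw),0])
a=np.load("p.npy");p,f0=a[:3],a[3:6]
p=p+.0005*ey;robot.line_to(list(p),vel=.01);f,_,o=favg(4);print("relaxed",((f-f0)@ey).round(2))
robot.set_gripper(.045);robot.pause(.1)
robot.line_to([p[0],p[1],.2],vel=.08)
ex=np.array([-np.cos(yw),-np.sin(yw)])
robot.move_pose([*(np.array([.562,-.07])-.055*ex),.25],[180,0,191.65]);robot.pause(.3)
C=cam("wrist");im=robot.grab_frame("wrist");pickle.dump(C,open("E.pkl","wb"))
cv2.imwrite("pics/wE.png",cv2.resize(im[60:220],(784,224)) if 0 else cv2.resize(im[60:235],None,fx=1.4,fy=1.4,interpolation=cv2.INTER_CUBIC))
h=cv2.cvtColor(im,cv2.COLOR_BGR2HSV)
m=(((h[...,0]<6)|(h[...,0]>174))&(h[...,1]>200)&(h[...,2]>130)).astype(np.uint8)
k,l,s,_=cv2.connectedComponentsWithStats(m);i=1+np.argmax(s[1:,4])
r=cv2.minAreaRect(np.argwhere(l==i)[:,::-1].astype(np.float32))
P=np.array([onz(C,q,.132) for q in cv2.boxPoints(r)]);e=max(P[1]-P[0],P[2]-P[1],key=np.linalg.norm)
print("knob",P.mean(0),np.degrees(np.arctan2(e[1],e[0])),S()["time"])
E
```

```text
relaxed 6.13
knob [0.53169227 0.09628951 0.132     ] 154.5812289769321 51.3333
```

View pics/wE.png

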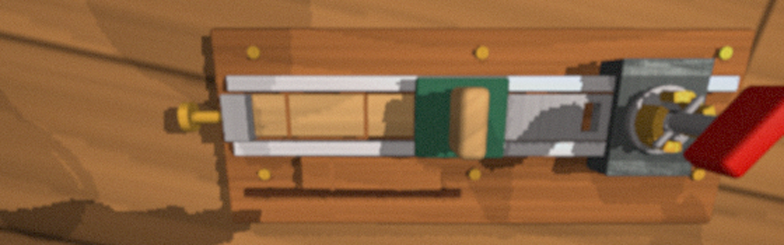

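The picture shows the blank's left end at the fence (x≈253) and its other end at the green stop (x≈415), with no gap visible. I'll check the distance numerically and then hand in.

```bash
python3 - <<'E'
from h import *
C=pickle.load(open("E.pkl","rb"))
g=lambda x,y,z:onz(C,(x/1.4,60+y/1.4),z)
print(np.linalg.norm(g(415.5,117,.046)-g(253,117,.046)))
robot.job_done();print(S()["time"])
E
```

```text
0.10615181131630928
the job is handed in; nothing more can be done
the job is handed in; nothing more can be done
```

The job is handed in at about 51 s on the robot's clock. The plunger stands in its rest notch, and the blank is pushed against the fence with the stop closed up behind it.

- **Plunger:** I lifted it until I felt the washer, at about 12.2 mm with roughly 3.5 N on the rubber. I backed off slightly, turned it clockwise without meeting any torque, and lowered it into the notch at a lift of about 7.4 mm. After letting go, two pictures put its turn at about 75°, or 1.32 rad against a nominal 1.31. The lift after release was not measured separately.
- **Stop and blank:** I pinched the handle and slid the stop 35.6 mm until contact, then held it for over 0.3 s. The push was 8.4 N, about 5 N of it on the blank after the 3 N drag. I then relaxed, opened the gripper and moved clear.
- **Last checks:** The final picture shows no gap at either end of the blank. The pixel measurement from fence to stop came out at 106 mm, below the blank's true 110 mm. I put that down to picking edges by eye in a blurred crop; it disagrees with the true length by about 4 mm but does not suggest a gap.
- **Forces that didn't settle as planned:** Relaxing before release only brought the push down to 6.1 N, not below the drag as I meant. Side force on the plunger reached about 6 N during the lift, well under the 18 N limit.
- **Other things on the bench:** I worked clear of all of them, but did not re-measure where they lie.

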